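Strip the microscope inspection set-up

ROBOT

A 6-joint arm with a two-finger parallel gripper is mounted at the origin on the work surface. World frame = base frame: x ahead of the robot, y to its left, z up, the work surface at z = 0. Lengths are in mm, angles in rad, forces in N, time in s.
With the tool pointing down it reaches from about 275 to 1000 mm from the base axis. Payload 8.4 kg.
Tool frame: the origin (TCP) lies on the mounting face of the last link; the fingertips stand 173 mm ahead of it and the grasp point (between the pads) lies 155 mm ahead of it; z points along the fingers, y is the direction in which the jaws open and shut (so a half turn about z gives the same grasp; the last joint's range is limited). The gripper opens to 85 mm and grips with 20 to 120 N. Pads are 22 mm wide; open, the fingers measure 114 mm over their backs; the gripper's body (76 mm by 85 mm) begins 54 mm behind the grasp point. The pads swing forward as they close: fully open they stand 13 mm farther back than shut.
Start: joints at [1.139, 0.353, 1.633, -0, 1.155, -0.002], TCP at [260.43, 568.16, 404.681] pointing down, gripper open.
Joint ranges: [-2.63, 2.63], [-0.92, 2.1], [0.06, 2.66], [-1.3, 4.44], [0, 2.69], [-3.02, 3.02]. Speed limits (rad/s): [2.22, 2.22, 2.79, 3.14, 3.14, 3.14].

INTERFACE

Orientations are given as [roll, pitch, yaw] about the fixed x, y, z axes, in that order (R = Rz(yaw) Ry(pitch) Rx(roll)).
In Python, from rig import r, grab_frame, spotter gives the robot as it stands.
- The arm moves only by the tool apply_moves, never from a script. Its argument "motion" is text: rows parted by semicolons, each of 5 numbers parted by spaces: the opening, from -1 (shut) to 1 (fully open), then the shift along the tool's x, y, z as a fraction of full scale, then the turn about the tool's z as a fraction of full scale. In form: hand x y z twist; .... A call has 1 to 20 rows; each row is the pose to reach, as a shift and turn from the pose commanded when the call began, along the tool's axes at that moment, turning the shorter way round; what a row does not reach only later rows make up. Full scale, the value 1, is 1 m for a shift and pi rad for a turn. A row lasts 1/12 s, in which the tool goes at most 41.7 mm and 7.16 degrees, less where a joint would pass 70% of its speed; a pose out of reach is approached as far as the arm can. A call with a number of a shift or a turn outside -1 to 1 is refused whole. A call with a gripper value outside its range is refused whole. The fingers move at their own pace and stop on an object; "squeeze" is the grip in N (left out, the last holds). Time passes only in rows, so rows that repeat a pose let the fingers close. It gives the time, the measured TCP pose, the force and the opening at its end, in the units of the state.
- r.sense(): the state, without advancing time (a new reading comes with each control period).
- grab_frame(name): name is "side" or "top"; returns a dict with "img" (384x512x3 uint8, red, green, blue), "fx", "fy", "cx", "cy" (pixels), "R" (3x3) and "t" (3): a world point X has camera coordinates R X + t. Camera axes: x right, y down, z forward; pixel columns grow to the right and rows downward; lengths in mm; the calibration is good to about 2 mm. A picture is of the moment at which its call begins. There is no depth.
- r.sign_off(): hands the job in, once; it reports no verdict.
Trained networks look in the newest picture that a camera, given by its name, has taken for a name from the list of things; names that differ only in an ending like _2 or _b are one class to them, and where a whole thing is asked for, a point or a joint stands for the part that bears it (a point fixed in the world has none). Each returns a list of dicts, best first, with "conf" (0 to 1); they miss things now and then, are a little off and sometimes report something else, mostly with a low value. They report only what shows in the picture. A call takes as long as a camera call.
- spotter.boxes_of(query, camera): "point" ([x, y, z] in mm, in world coordinates, good to about 4 mm: the middle of the surface that is visible of it).
- spotter.place_of(query, camera): "point" ([x, y, z] in mm, in world coordinates, good to about 4 mm: a listed point, or the origin of a listed thing).
The state is a dict: "clock": time; "qpos": joint angles; "qvel": joint speeds; "joint_efforts": joint torques, N m; "eef_pos": TCP position; "tcp_rot": TCP orientation; "contact_force": force on the tool from outside, world axes, zero at the start; "wrist_torque": the same for the moment, N m; "opening": opening from 0.0 (shut) to 1.0 (fully open).
Only numpy, scipy, OpenCV 4.12 (cv2) and the standard library are available. Lean on these libraries where they do the work, as an engineer would, in place of code of your own. Each camera call takes 0.05 s, during which the arm holds its last target.

TASK

The inspection is finished: strip the set-up stacked on the bench. Lift the bushing off its pin and stand it flange down in the steel dish, then put the locating block, the turntable and the riser away, each flat in the recess of its own storage nest (square, round and oblong). Keep every piece upright, set it down gently rather than dropping it, and leave the solvent bottle standing where it is.

Things in the scene. Friction and masses are not known exactly. Their poses are not given: they have to be found in the camera images.
- bushing_mid (a point): Inspected part: a bright steel flanged bushing standing upright, flange down, on top of the stack. 34 mm tall; flange 28 mm across and 6 mm thick, above it a tube 20 mm across (grip this); through bore 14 mm. About 60 g. It sits loosely over the block's 12 mm high stub pin, so lift it straight up. Point: on its axis, half-way up (17 mm above its underside). z up along its axis.
- block_mid (a point): Locating block: a blackened steel block 38 x 38 mm, 28 mm high, with a bright stub pin (10 mm across, 12 mm high) standing in the middle of its top; third from the bottom of the stack, on the turntable. About 300 g. Point: centre of the block, 14 mm above its underside. x and y square to its side faces, z up.
- turntable_mid (a point): Turntable: a round steel disc with a fine-knurled rim, 54 mm across, 20 mm high, rigid (it does not turn by itself), lying on the riser. About 330 g. Point: its centre, 10 mm above its underside. z up.
- riser_mid (a point): Riser: a plain aluminium bar with small holes, 104 mm (its x) by 56 mm (its y), 26 mm high, lying flat on the bench at the bottom of the stack. About 400 g. Point: its centre, 13 mm above its underside. x along its length, z up.
- dish_floor (a point): Small round stainless steel dish, fixed, for inspected parts: rim 90 mm across and 15 mm above the bench, flat floor about 58 mm across and 4 mm above the bench. Point: centre of the inner floor. z up.
- block_nest_floor (a point): Square grey storage nest, fixed to the bench: outside 68 x 68 mm, square recess 56 x 56 mm, 6 mm deep with a dark floor. Point: centre of the recess floor, 4 mm above the bench. x and y along its sides, z up.
- turntable_nest_floor (a point): Round grey plastic storage nest, fixed: outside 84 mm across, round recess 72 mm across, 6 mm deep with a dark floor. Point: centre of the recess floor, 4 mm above the bench. z up.
- riser_nest_floor (a point): Oblong grey storage nest, fixed: outside 132 mm (its x) by 84 mm (its y), recess 120 x 72 mm, 6 mm deep with a dark floor. Point: centre of the recess floor, 4 mm above the bench. x along its length, z up.
- pump_bottle_mid (a point): White solvent dispenser bottle with a steel dished top, loose, 54 mm across, 106 mm high, standing among the nests; not part of the job. Point: on its axis, 53 mm above the bench. z up.

How it is judged:
By the outcome, as a careful person would: the job done as asked, in the order asked, and still so for the second after the job is handed in, with the robot touching nothing.
It also fails if it takes over 128 s, if anything falls off the work surface, if the arm or the gripper's body presses on something with over 40 N, if the wrist force passes 120 N, or if a joint passes its speed limit or range.

## Working session

There is one attempt and no reset: what is moved stays moved. The work goes in short steps, Python scripts to look and compute and a tool call to move; the robot and the scene stay as the last step left them, time stands still between calls to the robot, and variables do not carry over. Pictures are saved under pics/ and viewed, and the job is handed in when it is done.

Besides the shell and the picture viewer there is one more tool, called after "Emit:" in YAML: its name, and indented under it one key for each argument. apply_moves: Moves the arm, as the interface text tells. Its arguments: {"type":"object","properties":{"motion":{"type":"string"},"squeeze":{"type":"number"}},"required":["motion"]}

```bash
ls; mkdir -p pics
python3 - <<'E'
from rig import r, grab_frame, spotter
import cv2
print(r.sense())
for c in("side","top"):
    f=grab_frame(c); cv2.imwrite(f"pics/{c}0.png",f["img"][:,:,::-1])
    print(c,f["fx"],f["fy"],f["cx"],f["cy"],f["R"],f["t"])
    for n in "bushing_mid block_mid turntable_mid riser_mid dish_floor block_nest_floor turntable_nest_floor riser_nest_floor pump_bottle_mid".split():
        print(n,[(d["conf"],d["point"]) for d in spotter.place_of(n,c)][:2])
E
```

```text
pics
{'clock': 0.0, 'qpos': array([ 1.13859761e+00,  3.53657116e-01,  1.63412194e+00, -1.03005294e-05,
        1.15521041e+00, -2.39885703e-03]), 'qvel': array([-7.65788369e-04, -6.06435748e-04, -1.50271995e-03,  1.28824771e-03,
        5.50311728e-05, -9.31408223e-04]), 'joint_efforts': array([ 6.37152662e-04, -6.05251265e+01, -3.42071307e+01, -5.09823531e-05,
        9.66080348e-03, -3.88667206e-05]), 'eef_pos': array([260.33465175, 567.9457377 , 403.96113463]), 'tcp_rot': array([-3.14019582e+00,  6.06715484e-06,  2.71179696e+00]), 'contact_force': array([0.35331564, 0.05811527, 0.18511087]), 'wrist_torque': array([ 0.03957364, -0.02084635, -0.01955597]), 'opening': 0.9954759168833511}
side 380.5468698054199 380.5468698054199 250.49143385655788 190.4630967688289 [[-0.9912333  -0.13116772  0.01586117]
 [-0.111061    0.76216405 -0.63778633]
 [ 0.07156816 -0.63395661 -0.77005001]] [523.07154519 114.1991658  836.45803402]
bushing_mid [(0.54, [623.5, 14.6, 89.2])]
block_mid [(0.76, [627.8, 12.1, 59.1])]
turntable_mid [(0.67, [624.7, 14.2, 35.2]), (0.61, [628.0, 268.2, 52.3])]
riser_mid 
[... 258 characters left out ...]
5.0])]
top 364.03457507142826 364.03457507142826 260.174802209104 193.9959527440345 [[ 0.02222336 -0.99972358  0.00767434]
 [-0.99202521 -0.02300351 -0.12392267]
 [ 0.12406495 -0.00485916 -0.9922622 ]] [  0.78474752 558.4897818  767.41940769]
bushing_mid [(0.6, [622.2, 8.2, 89.4]), (0.58, [452.4, 233.6, 6.7])]
block_mid [(0.79, [622.6, 11.6, 63.2])]
turntable_mid [(0.44, [625.3, 12.6, 38.0])]
riser_mid [(0.74, [625.9, 14.1, 14.2])]
dish_floor [(0.67, [447.9, -4.4, 7.3])]
block_nest_floor [(0.86, [454.1, 233.0, 3.2]), (0.74, [632.3, 266.2, 57.7])]
turntable_nest_floor [(0.74, [445.4, -263.6, 2.8])]
riser_nest_floor [(0.67, [630.4, -290.0, -0.2])]
pump_bottle_mid [(0.83, [635.3, 268.4, 57.9])]
```

View pics/side0.png

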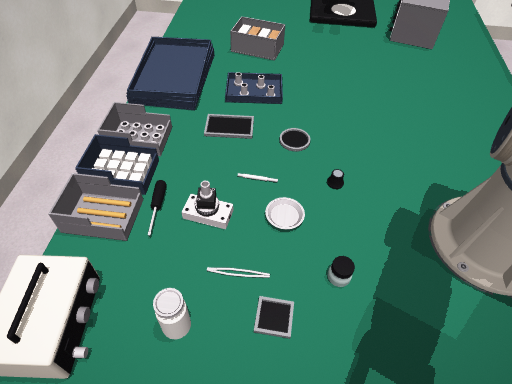

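View pics/top0.png

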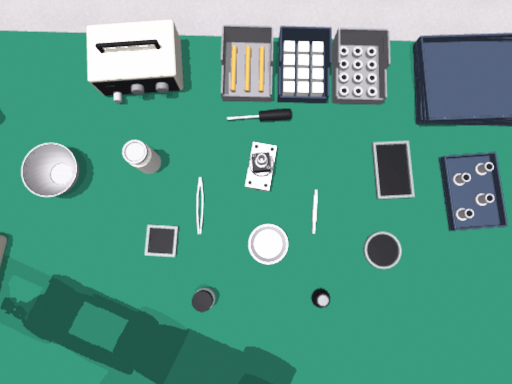

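Run:
```python
import cv2,numpy as np
t=cv2.imread("pics/top0.png"); s=cv2.imread("pics/side0.png")
def crop(i,u,v,h,k): return cv2.resize(i[v-h:v+h,u-h:u+h],None,fx=k,fy=k,interpolation=cv2.INTER_CUBIC)
a=np.hstack([crop(t,262,165,33,6),crop(s,207,203,33,6)])
cv2.imwrite("pics/c1.png",a[:600,:800])
a=np.hstack([crop(t,x,y,25,4) for x,y in((162,241),(268,244),(383,250),(394,170))]);cv2.imwrite("pics/c2.png",a)
```

```text
(no output)
```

View pics/c1.png

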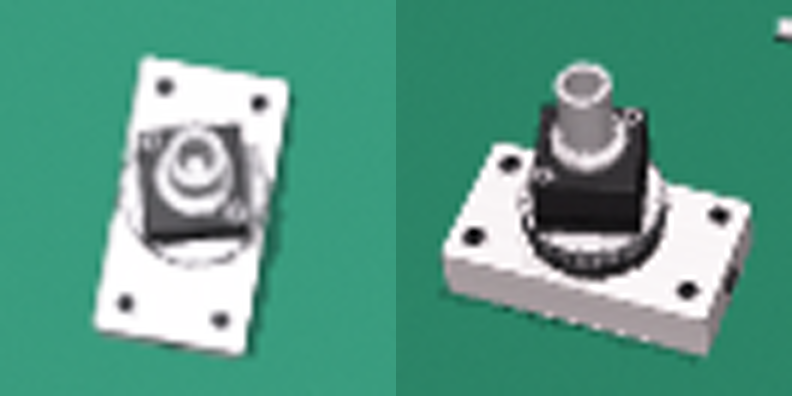

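View pics/c2.png

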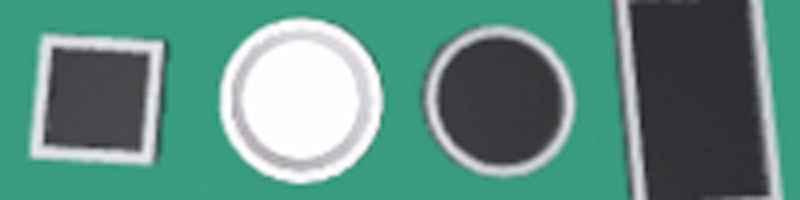

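```bash
cat > h.py <<'E'
import numpy as np,cv2
from rig import r, grab_frame, spotter
def ray(f,u,v,z):
    R=np.array(f["R"]);t=np.array(f["t"]);c=-R.T@t
    d=R.T@np.array([(u-f["cx"])/f["fx"],(v-f["cy"])/f["fy"],1]);return (c+d*(z-c[2])/d[2])[:2]
def dark(img,u,v,h,lo=90,):
    m=np.zeros(img.shape[:2],np.uint8);m[v-h:v+h,u-h:u+h]=(img[v-h:v+h,u-h:u+h].max(2)<lo)*255
    c=max(cv2.findContours(m,cv2.RETR_EXTERNAL,cv2.CHAIN_APPROX_NONE)[0],key=cv2.contourArea);return c[:,0]
def rot(): 
    y=r.sense()["tcp_rot"][2];return y
def go(x,y,z,yaw=None,mod=np.pi):
    "row values for grasp point (155 ahead) to world xyz, tool yaw"
    s=r.sense();p=s["eef_pos"];w=s["tcp_rot"][2];d=np.array([x,y,z+155])-p
    tx=d@[np.cos(w),np.sin(w),0];ty=d@[np.sin(w),-np.cos(w),0]
    tw=0 if yaw is None else -((yaw-w+mod/2)%mod-mod/2)/np.pi
    print("row x %.4f y %.4f z %.4f tw %.4f"%(tx/1000,ty/1000,-d[2]/1000,tw),"len",round(np.linalg.norm(d)))
E
python3 - <<'E'
from h import *
F={c:grab_frame(c) for c in("top","side")}
T,S=F["top"],F["side"]
for n,(u,v) in dict(sq=(162,241),rd=(383,250),ob=(394,170)).items():
    c=dark(T["img"],u,v,35); w=np.array([ray(T,a,b,4) for a,b in c]); q=cv2.minAreaRect(w.astype(np.float32)); print("top",n,q)
for n,(u,v) in dict(sq=(274,317),rd=(295,139),ob=(229,126)).items():
    c=dark(S["img"],u,v,28,60); w=np.array([ray(S,a,b,4) for a,b in c]); q=cv2.minAreaRect(w.astype(np.float32)); print("side",n,q)
# riser
o=np.array([229,132]);A=[ray(T,*(np.array(p)/6+o-.4),26) for p in((143,57),(288,82),(248,342),(95,325))];print(np.round(A),np.mean(A,0))
os=np.array([174,170]);B=[ray(S,*(np.array(p)/6+os-.4),26) for p in((104,145),(352,205),(314,322),(51,250))];print(np.round(B),np.mean(B,0))
for P in((A),(B)):
    for i in range(4):
        d=P[(i+1)%4]-P[i];print(np.linalg.norm(d),np.degrees(np.arctan2(d[1],d[0])))
print("bush",ray(T,195/6+228.6,158/6+131.6,108),ray(S,189/6+173.6,85/6+169.6,108))
# block top: 
C=[ray(T,*(np.array(p)/6+o-.4),74) for p in((138,130),(240,122),(250,225),(148,240))];print("block",np.round(C),np.mean(C,0))
for i in range(4):
    d=C[(i+1)%4]-C[i];print(np.linalg.norm(d),np.degrees(np.arctan2(d[1],d[0])))
D=[ray(S,*(np.array(p)/6+os-.4),74) for p in((144,105),(254,115),(246,205),(140,195))];print("block",np.round(D),np.mean(D,0))
for i in range(4):
    d=D[(i+1)%4]-D[i];print(np.linalg.norm(d),np.degrees(np.arctan2(d[1],d[0])))
print("dish",ray(T,268-.5+.3,244,15),ray(S,285,214,15))
E
```

```text
top sq ((452.1503601074219, 234.92918395996094), (52.42657470703125, 52.55049133300781), 87.95589447021484)
top rd ((441.7041015625, -264.9154968261719), (66.78520202636719, 66.10746002197266), 1.2432690858840942)
top ob ((627.4475708007812, -292.88128662109375), (117.31775665283203, 69.08419036865234), 4.2623724937438965)
side sq ((452.4869079589844, 230.42628479003906), (52.80426788330078, 54.85858154296875), 87.96694946289062)
side rd ((442.23687744140625, -267.9576721191406), (68.97348022460938, 59.72876739501953), 8.488824844360352)
side ob ((627.728515625, -296.5151062011719), (117.9415283203125, 63.834136962890625), 4.087128162384033)
[[680.  34.]
 [672. -21.]
 [572.  -8.]
 [577.  49.]] [625.16135584  13.30778838]
[[669. -21.]
 [570.  -5.]
 [575.  49.]
 [677.  31.]] [623.09869716  13.60766684]
55.61949690191329 -98.64137935367258
100.36790706267603 172.42296204948624
57.29084256361875 84.93258400503869
103.92237447762078 -8.473537402894113
100.07771008292028 171.3392020165868
54.937582767041675 84.80244155611824
103.38840276805757 -10.034537860750063
52.358634988446475 -98.61954337418562
bush [622.81588171  13.58413069] [622.71323628  13.05058215]
block [[640.  34.]
 [644.  -2.]
 [607.  -6.]
 [601.  29.]] [622.92914948  13.58916719]
36.247143558346494 -84.03680795645998
37.24641215738484 -173.4635510170738
36.315887669831326 99.8524283067044
39.70966805365236 6.522373070060341
block [[645.  -3.]
 [605.  -5.]
 [600.  36.]
 [638.  37.]] [622.11938844  16.34275059]
40.30552774917368 -178.43456676356814
41.07709743243439 96.95021564370143
37.62221937570654 1.4769580787861167
41.35780129465684 -79.33861027824143
dish [449.32326329  -6.04748987] [449.68381165  -2.09492923]
```

Run:
```python
from h import *
go(623,13.5,160,np.radians(96.5))
```

```text
row x -0.5607 y -0.3531 z 0.0897 tw 0.3271 len 669
```

Emit:
apply_moves:
  motion: "0 -0.02 -0.013 0 0.02;0 -0.05 -0.032 0 0.05;0 -0.08 -0.05 0 0.08;0 -0.112 -0.07 0 0.11;0 -0.145 -0.091 0 0.14;0 -0.179 -0.113 0 0.17;0 -0.212 -0.134 0 0.2;0 -0.246 -0.155 0 0.23;0 -0.28 -0.176 0 0.26;0 -0.314 -0.198 0 0.29;0 -0.348 -0.219 0.01 0.31;0 -0.381 -0.24 0.02 0.327;0 -0.415 -0.261 0.03 0.327;0 -0.446 -0.281 0.04 0.327;0 -0.476 -0.3 0.05 0.327;0 -0.505 -0.318 0.06 0.327;0 -0.53 -0.334 0.07 0.327;0 -0.55 -0.347 0.08 0.327;0 -0.561 -0.353 0.09 0.327;0 -0.561 -0.353 0.09 0.327"
  squeeze: 40

```text
clock: 2.77
eef_pos: [623.8, 11.6, 312.6]
tcp_rot: [-3.14, 0.0, 1.682]
contact_force: [-0.8, -0.3, -0.7]
opening: 0.499
```

Run:
```python
from h import *
s=r.sense();print(s)
for c in("side","top"):
    f=grab_frame(c); u,v=((207,190) if c=="side" else (262,165))
    cv2.imwrite(f"pics/{c}1.png",cv2.resize(f["img"][v-60:v+60,u-60:u+60,::-1],None,fx=5,fy=5))
    print([(d["conf"],d["point"]) for n in("bushing_mid","block_mid") for d in spotter.place_of(n,c)[:1]])
go(623,13.5,102,np.radians(96.5))
```

```text
{'clock': 2.7667, 'qpos': array([ 1.63316463e-02,  4.48652377e-01,  1.71316760e+00, -3.63732053e-04,
        9.81768753e-01, -9.48716304e-02]), 'qvel': array([ 0.04253295, -0.03735918,  0.02248014,  0.0181574 ,  0.03482914,
        0.0348805 ]), 'joint_efforts': array([ -1.73284829, -63.19830179, -31.55016303,  -0.14249105,
        -0.34579181,  -0.37420336]), 'eef_pos': array([623.82491594,  11.63798453, 312.57063672]), 'tcp_rot': array([-3.13957691e+00,  1.11584200e-04,  1.68220209e+00]), 'contact_force': array([-0.77266664, -0.25250249, -0.71770112]), 'wrist_torque': array([ 0.00892602, -0.00661465, -0.0049941 ]), 'opening': 0.4991529504580406}
[(0.61, [446.2, -4.7, -0.3]), (0.64, [626.3, 15.5, 56.7])]
[]
row x -0.0012 y -0.0002 z 0.0584 tw 0.0005 len 58
```

View pics/side1.png

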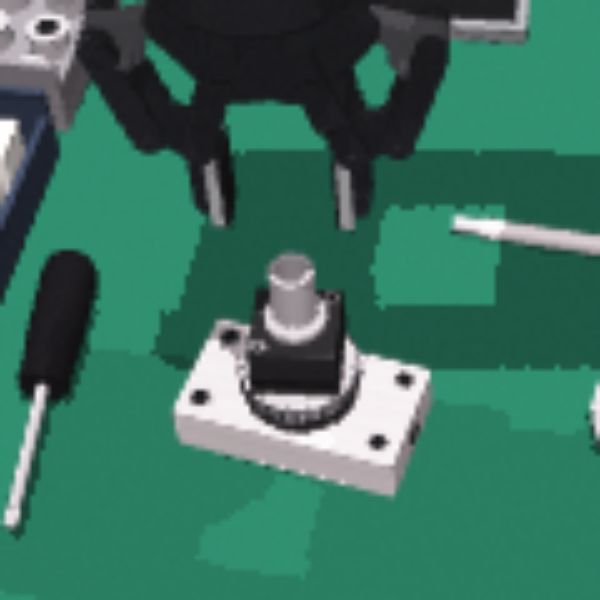

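View pics/top1.png

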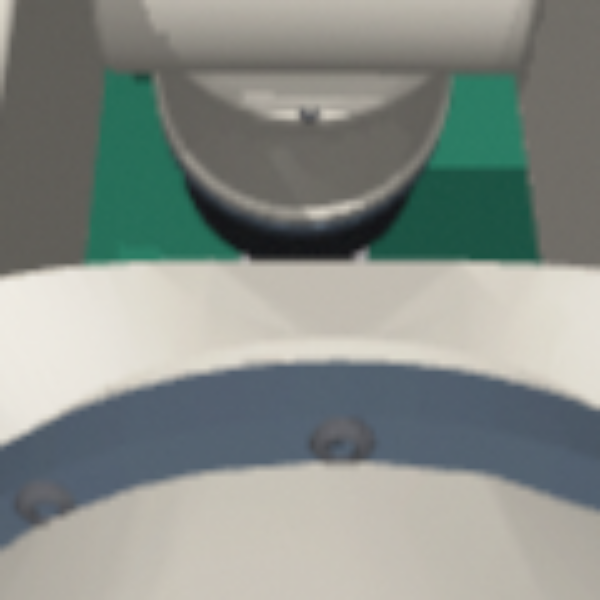

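Run:
```python
from h import *
f=grab_frame("side");R,t=np.array(f["R"]),np.array(f["t"])
s=r.sense();p=s["eef_pos"];w=s["tcp_rot"][2];print(p)
for z in (139.,145):
  for k in(-21,0,21):
    X=np.array([p[0]+k*np.sin(w),p[1]-k*np.cos(w),z]);c=R@X+t;print(z,k,((f["fx"]*c[0]/c[2]+f["cx"]-147)*5,(f["fy"]*c[1]/c[2]+f["cy"]-130)*5))
print(ray(f,147+291/5,130+268/5,108))
go(623,13.5,102,np.radians(96.5))
```

```text
[623.07429969  14.57796365 315.41149168]
139.0 -21 (np.float64(335.21267284185467), np.float64(222.55023884600405))
139.0 0 (np.float64(282.97051896746893), np.float64(221.35274913968885))
139.0 21 (np.float64(230.72358164792604), np.float64(220.1551497876966))
145 -21 (np.float64(334.34321930980246), np.float64(212.48722221211807))
145 0 (np.float64(281.78349066254793), np.float64(211.28199052616011))
145 21 (np.float64(229.21892023955593), np.float64(210.07664781486596))
[622.60235823  12.57373622]
row x -0.0011 y -0.0002 z 0.0584 tw 0.0005 len 58
```

Emit:
apply_moves:
  motion: "0 0 0 0.01 0;0 -0.001 0 0.022 0;0 -0.001 0 0.034 0;0 -0.001 0 0.044 0;0 -0.001 0 0.051 0;0 -0.001 0 0.056 0;0 -0.001 0 0.058 0;0 -0.001 0 0.058 0;-1 -0.001 0 0.058 0;-1 -0.001 0 0.058 0;-1 -0.001 0 0.058 0;-1 -0.001 0 0.058 0;-1 -0.001 0 0.058 0;-1 -0.001 0 0.058 0;-1 -0.001 0 0.058 0;-1 -0.001 0 0.058 0"
  squeeze: 30

```text
clock: 4.45
eef_pos: [623.7, 12.5, 257.3]
tcp_rot: [3.141, 0.0, 1.685]
contact_force: [-0.8, -0.9, 5.8]
opening: 0.217
```

Run:
```python
from h import *
f=grab_frame("side");u,v=207,190
cv2.imwrite(f"pics/side2.png",cv2.resize(f["img"][v-60:v+60,u-60:u+60,::-1],None,fx=5,fy=5))
print(r.sense()["eef_pos"],r.sense()["opening"],r.sense()["contact_force"])
```

```text
[623.71624339  12.50957639 257.26773058] 0.216900992207962 [-0.34592232  0.35666554  5.33973873]
```

View pics/side2.png

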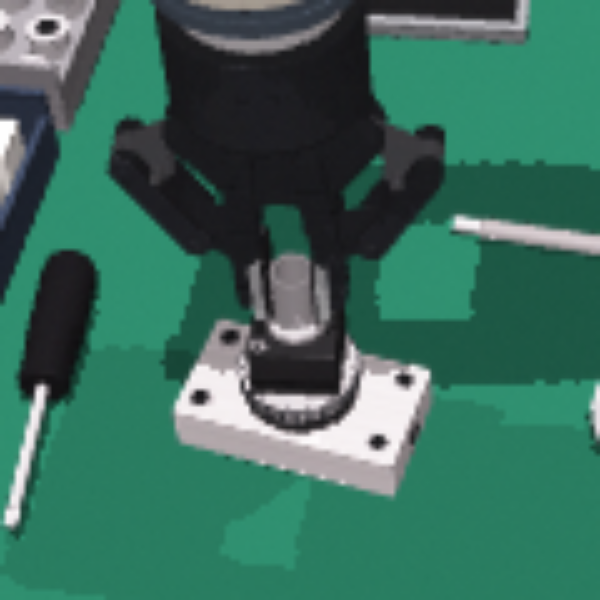

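Emit:
apply_moves:
  motion: "-1 0 0 -0.003 0;-1 0 0 -0.008 0;-1 0 0 -0.015 0;-1 0 0 -0.024 0;-1 0 0 -0.034 0;-1 0 0 -0.044 0;-1 0 0 -0.052 0;-1 0 0 -0.057 0;-1 0 0 -0.06 0;-1 0 0 -0.06 0;-1 0 0 -0.06 0"

```text
clock: 5.42
eef_pos: [623.3, 12.5, 316.6]
tcp_rot: [-3.141, -0.0, 1.684]
contact_force: [-0.3, -0.6, -0.8]
opening: 0.215
```

Run:
```python
from h import *
f=grab_frame("side");u,v=207,190
cv2.imwrite(f"pics/side3.png",cv2.resize(f["img"][v-60:v+60,u-60:u+60,::-1],None,fx=5,fy=5))
print(r.sense()["eef_pos"],r.sense()["opening"],r.sense()["contact_force"])
go(449,-5,205-155,None)
```

```text
[623.2319878   12.52182731 316.32984405] 0.214272094126956 [-0.98354581  0.25896313 -1.00654509]
row x 0.0024 y -0.1751 z 0.1113 tw 0.0000 len 208
```

View pics/side3.png

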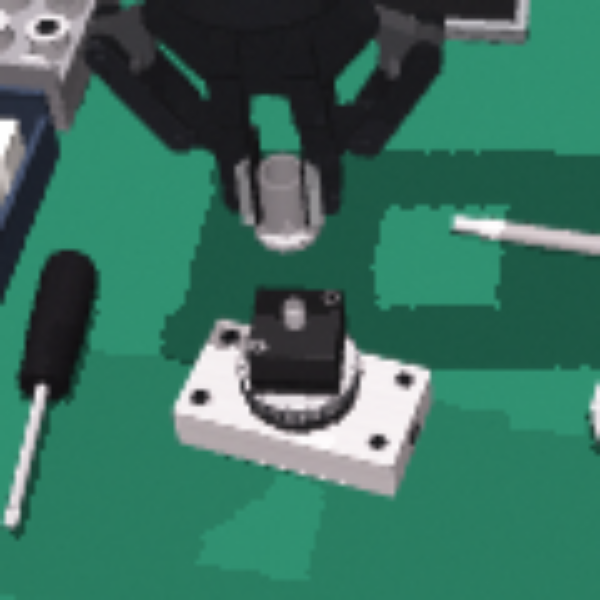

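Emit:
apply_moves:
  motion: "-1 0 -0.007 0 0;-1 0 -0.02 0 0;-1 0 -0.038 0 0;-1 0 -0.06 0 0;-1 0 -0.083 0 0;-1 0.001 -0.106 0 0;-1 0.001 -0.128 0.005 0;-1 0.002 -0.147 0.015 0;-1 0.002 -0.162 0.03 0;-1 0.002 -0.171 0.047 0;-1 0.002 -0.175 0.065 0;-1 0.002 -0.175 0.083 0;-1 0.002 -0.175 0.098 0;-1 0.002 -0.175 0.107 0;-1 0.002 -0.175 0.111 0;-1 0.002 -0.175 0.111 0;-1 0.002 -0.175 0.111 0"

```text
clock: 6.88
eef_pos: [449.4, -5.4, 205.9]
tcp_rot: [-3.142, 0.0, 1.685]
contact_force: [0.3, -1.4, 0.3]
opening: 0.213
```

Run:
```python
from h import *
f=grab_frame("side");u,v=285,190
cv2.imwrite(f"pics/side4.png",cv2.resize(f["img"][v-60:v+60,u-60:u+60,::-1],None,fx=5,fy=5))
print(r.sense()["eef_pos"],r.sense()["opening"],r.sense()["contact_force"])
```

```text
[449.61921963  -5.34845435 206.21567628] 0.21826631783189218 [ 0.21401951 -0.27556776 -0.40807739]
```

View pics/side4.png

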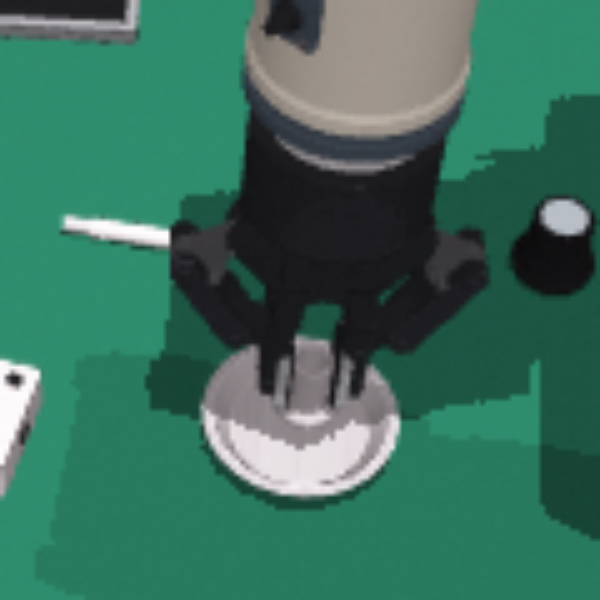

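Emit:
apply_moves:
  motion: "-1 0 0 0.003 0;-1 0 0 0.007 0;-1 0 0 0.011 0;-1 0 0 0.014 0;-1 0 0 0.016 0;-1 0 0 0.017 0;-1 0 0 0.0175 0;-1 0 0 0.018 0;-1 0 0 0.0185 0;-1 0 0 0.0185 0;-1 0 0 0.0185 0"

```text
clock: 7.85
eef_pos: [449.4, -5.4, 187.3]
tcp_rot: [3.141, 0.0, 1.684]
contact_force: [-0.4, -0.4, 0.9]
opening: 0.216
```

Run:
```python
from h import *
f=grab_frame("side");u,v=285,200
cv2.imwrite(f"pics/side5.png",cv2.resize(f["img"][v-30:v+30,u-30:u+30,::-1],None,fx=10,fy=10))
print(r.sense()["eef_pos"],r.sense()["opening"],r.sense()["contact_force"])
```

```text
[449.39004137  -5.36180964 187.27651235] 0.21423142270656492 [-0.02153769 -0.88302444  0.07865101]
```

View pics/side5.png

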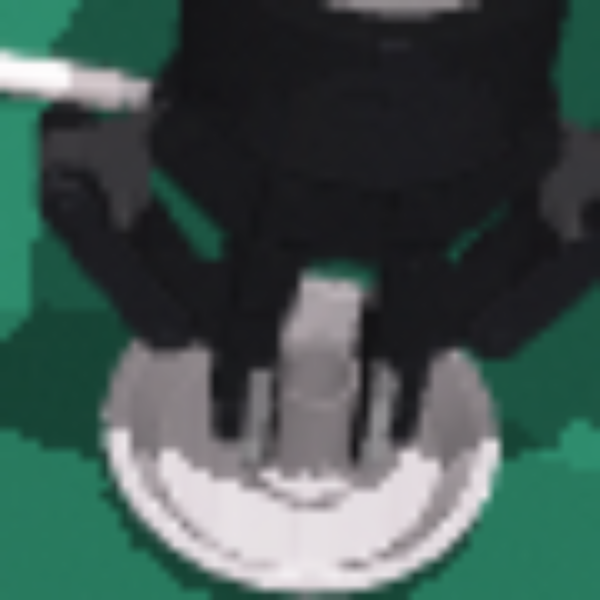

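Nearly in contact; creep a little further.

Emit:
apply_moves:
  motion: "-1 0 0 0.0004 0;-1 0 0 0.0008 0;-1 0 0 0.0012 0;-1 0 0 0.0012 0"

```text
clock: 8.23
eef_pos: [449.4, -5.3, 187.1]
tcp_rot: [3.141, 0.0, 1.685]
contact_force: [-5.5, 0.1, 22.5]
opening: 0.213
```

Emit:
apply_moves:
  motion: "-1 0 0 -0.0006 0;-1 0 0 -0.0006 0;-0.4 0 0 -0.0006 0;-0.2 0 0 -0.0006 0;-0.15 0 0 -0.0006 0;-0.15 0 0 -0.0006 0;-0.15 0 0 -0.003 0;-0.15 0 0 -0.012 0;-0.15 0 0 -0.03 0;-0.15 0 0 -0.055 0;-0.15 0 0 -0.085 0;-0.15 0 0 -0.11 0;-0.15 0 0 -0.13 0;-0.15 0 0 -0.135 0"

```text
clock: 9.4
eef_pos: [450.2, -5.4, 324.7]
tcp_rot: [3.136, 0.001, 1.684]
contact_force: [0.9, 0.7, -0.8]
opening: 0.422
```

Run:
```python
from h import *
f=grab_frame("side");S=f
cv2.imwrite(f"pics/side6.png",np.hstack([cv2.resize(f["img"][v-30:v+30,u-30:u+30,::-1],None,fx=6,fy=6) for u,v in((285,205),(207,203))]))
f=grab_frame("top");u,v=262,165
cv2.imwrite(f"pics/top6.png",np.hstack([cv2.resize(f["img"][v-30:v+30,u-30:u+30,::-1],None,fx=6,fy=6) for u,v in((262,165),(268,244))]))
print(r.sense()["eef_pos"],r.sense()["opening"],r.sense()["contact_force"])
```

```text
[449.59006465  -5.35586309 322.32905319] 0.425901425627196 [-0.60099579 -0.69302485 -0.55997241]
```

View pics/side6.png

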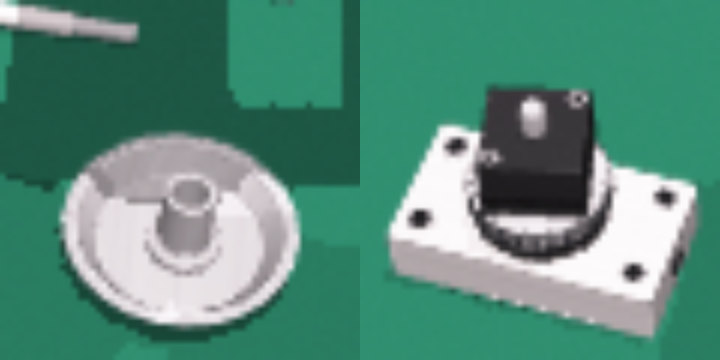

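View pics/top6.png

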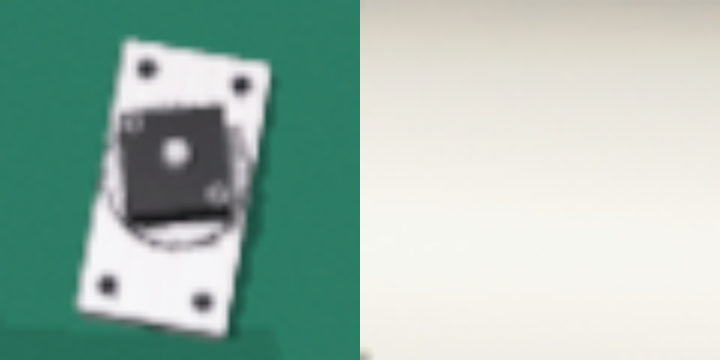

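Run:
```python
from h import *
T=grab_frame("top");S=grab_frame("side")
C=[ray(T,*(np.array(p)/6+(231.6,134.6)),74) for p in((120,113),(222,104),(232,208),(127,218))];print("block",np.round(C),np.mean(C,0))
D=[ray(S,*(np.array(p)/6+(176.6,172.6)),74) for p in((485-360,88),(594-360,93),(588-360,178),(481-360,168))];print("block",np.round(D),np.mean(D,0))
for C in(C,D):
  for i in range(4):
    d=C[(i+1)%4]-C[i];print(np.linalg.norm(d),np.degrees(np.arctan2(d[1],d[0]))%90)
print("pin",ray(T,175/6+231.6,150/6+134.6,86),ray(S,173/6+176.6,103/6+172.6,86))
go(623,13.2,86+10,np.radians(96.5))
```

```text
block [[640.  34.]
 [644.  -2.]
 [607.  -6.]
 [602.  30.]] [623.10023491  13.85778678]
block [[646.  -3.]
 [606.  -6.]
 [601.  32.]
 [639.  33.]] [622.94825842  14.08451985]
36.27746503739913 6.532845090439565
37.602800564069035 6.484546772861989
37.145097888918485 6.883933833378592
37.84106978893612 5.1720818421535615
39.61678979196251 4.8778046614503126
38.965791766872734 7.789740705778641
38.09257164543698 1.5238321884810901
36.860083411278126 10.434155625233927
pin [624.24480776  14.08667798] [624.09794054  11.13275604]
row x -0.0013 y 0.1751 z 0.0694 tw 0.0001 len 188
```

Emit:
apply_moves:
  motion: "0.4 0 0.007 0 0;0.4 0 0.022 0 0;0.4 0 0.042 0 0;0.4 0 0.065 0 0;0.4 0 0.09 0 0;0.4 0 0.115 0 0;0.4 -0.001 0.137 0 0;0.4 -0.001 0.155 0 0;0.4 -0.001 0.167 0.006 0;0.4 -0.001 0.173 0.016 0;0.4 -0.001 0.175 0.03 0;0.4 -0.001 0.175 0.044 0;0.4 -0.001 0.175 0.055 0;0.4 -0.001 0.175 0.064 0;0.4 -0.001 0.175 0.069 0;0.4 -0.001 0.175 0.069 0;0.4 -0.001 0.175 0.069 0"

```text
clock: 11.02
eef_pos: [623.2, 13.5, 251.9]
tcp_rot: [-3.141, -0.0, 1.684]
contact_force: [1.2, -0.0, 0.0]
opening: 0.701
```

Run:
```python
from h import *
S=grab_frame("side");u,v=207,190
cv2.imwrite(f"pics/side7.png",cv2.resize(S["img"][v-40:v+40,u-40:u+40,::-1],None,fx=6,fy=6))
go(623,13.5,71.5,np.radians(96.5))
```

```text
row x 0.0001 y -0.0004 z 0.0259 tw 0.0001 len 26
```

View pics/side7.png

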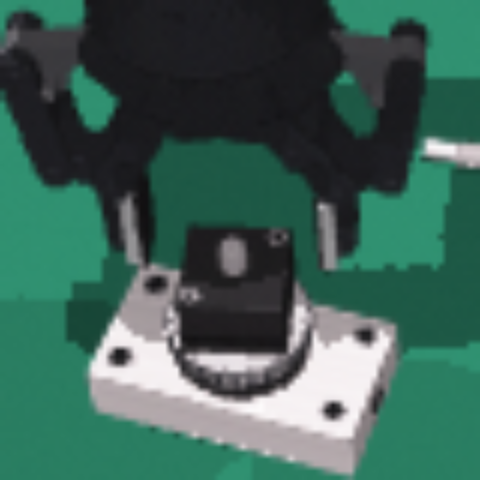

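Fingers straddle the block evenly. Descend and grip.

Emit:
apply_moves:
  motion: "0.4 0 0 0.005 0;0.4 0 0 0.012 0;0.4 0 0 0.018 0;0.4 0 0 0.023 0;0.4 0 0 0.026 0;0.4 0 0 0.026 0;0 0 0 0.026 0;-0.3 0 0 0.026 0;-1 0 0 0.026 0;-1 0 0 0.026 0;-1 0 0 0.026 0;-1 0 0 0.026 0;-1 0 0 0.026 0;-1 0 0 0.026 0"
  squeeze: 60

```text
clock: 12.23
eef_pos: [623.6, 13.5, 226.4]
tcp_rot: [3.141, 0.0, 1.685]
contact_force: [1.7, 0.8, 4.8]
opening: 0.431
```

Run:
```python
from h import *
S=grab_frame("side");u,v=207,190
cv2.imwrite(f"pics/side8.png",cv2.resize(S["img"][v-40:v+40,u-40:u+40,::-1],None,fx=6,fy=6))
```

```text
(no output)
```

View pics/side8.png

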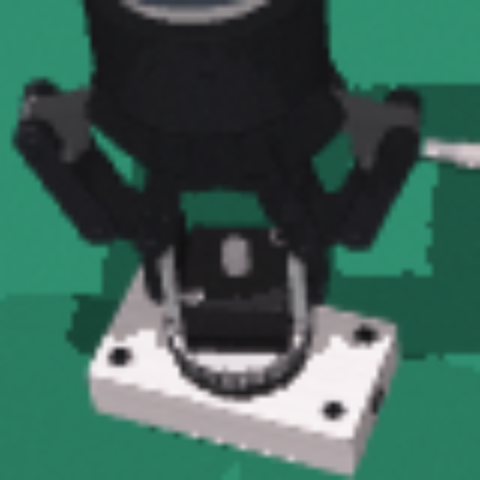

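Emit:
apply_moves:
  motion: "-1 0 0 -0.002 0;-1 0 0 -0.006 0;-1 0 0 -0.012 0;-1 0 0 -0.02 0;-1 0 0 -0.03 0;-1 0 0 -0.04 0;-1 0 0 -0.05 0;-1 0 0 -0.057 0;-1 0 0 -0.06 0;-1 0 0 -0.06 0;-1 0 0 -0.06 0"

```text
clock: 13.2
eef_pos: [623.2, 13.5, 286.1]
tcp_rot: [3.141, 0.0, 1.685]
contact_force: [0.3, 0.1, -2.9]
opening: 0.434
```

Run:
```python
from h import *
S=grab_frame("side");u,v=207,190
cv2.imwrite(f"pics/side9.png",cv2.resize(S["img"][v-40:v+40,u-40:u+40,::-1],None,fx=6,fy=6))
print(r.sense()["opening"],r.sense()["eef_pos"])
go(453.5,232.5,205-155,np.radians(88))
```

```text
0.43344311320548434 [623.08650958  13.47993369 285.66900998]
row x 0.2368 y -0.1436 z 0.0807 tw 0.0473 len 289
```

View pics/side9.png

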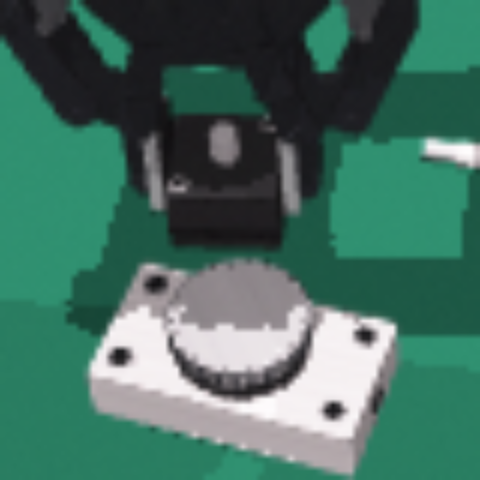

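Emit:
apply_moves:
  motion: "-1 0.007 -0.004 0 0;-1 0.022 -0.013 0 0.005;-1 0.043 -0.026 0 0.01;-1 0.068 -0.041 0 0.017;-1 0.095 -0.058 0 0.024;-1 0.123 -0.075 0 0.031;-1 0.15 -0.091 0 0.038;-1 0.176 -0.107 0 0.044;-1 0.2 -0.121 0 0.047;-1 0.22 -0.133 0.004 0.047;-1 0.232 -0.141 0.012 0.047;-1 0.237 -0.144 0.024 0.047;-1 0.237 -0.144 0.04 0.047;-1 0.237 -0.144 0.056 0.047;-1 0.237 -0.144 0.069 0.047;-1 0.237 -0.144 0.078 0.047;-1 0.237 -0.144 0.081 0.047;-1 0.237 -0.144 0.081 0.047;-1 0.237 -0.144 0.081 0.047"

```text
clock: 14.83
eef_pos: [453.4, 232.7, 205.2]
tcp_rot: [3.142, -0.0, 1.537]
contact_force: [-0.3, 0.2, -2.8]
opening: 0.429
```

Run:
```python
from h import *
S=grab_frame("side");T=grab_frame("top");u,v=272,305
cv2.imwrite(f"pics/side10.png",np.hstack([cv2.resize(S["img"][v-40:v+40,u-40:u+40,::-1],None,fx=5,fy=5),cv2.resize(T["img"][200:280,122:202,::-1],None,fx=5,fy=5)]))
print(r.sense()["opening"],r.sense()["eef_pos"])
go(453.5,232.5,184.4-155,np.radians(88))
```

```text
0.4314719605949835 [453.70198404 232.78291313 205.67046151]
row x -0.0003 y -0.0002 z 0.0213 tw 0.0003 len 21
```

View pics/side10.png

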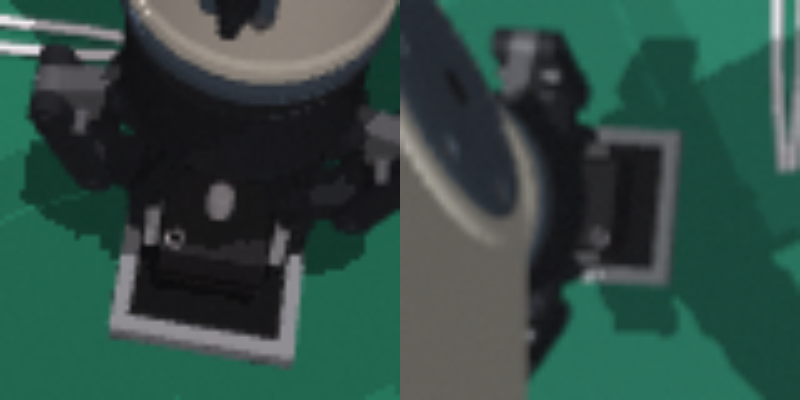

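Emit:
apply_moves:
  motion: "-1 0 0 0.003 0;-1 0 0 0.008 0;-1 0 0 0.013 0;-1 0 0 0.016 0;-1 0 0 0.018 0;-1 0 0 0.019 0;-1 0 0 0.0195 0;-1 0 0 0.02 0;-1 0 0 0.0205 0;-1 0 0 0.021 0;-1 0 0 0.021 0"

```text
clock: 15.85
eef_pos: [453.4, 232.7, 184.4]
tcp_rot: [3.141, -0.0, 1.537]
contact_force: [-1.5, -2.0, 3.2]
opening: 0.436
```

Run:
```python
from h import *
S=grab_frame("side");T=grab_frame("top");u,v=272,305
cv2.imwrite(f"pics/side11.png",np.hstack([cv2.resize(S["img"][v-40:v+40,u-40:u+40,::-1],None,fx=5,fy=5),cv2.resize(T["img"][200:280,122:202,::-1],None,fx=5,fy=5)]))
print(r.sense()["contact_force"],r.sense()["eef_pos"])
```

```text
[-2.08591886 -1.44639851  5.19720468] [453.41725002 232.66471337 184.38880044]
```

View pics/side11.png

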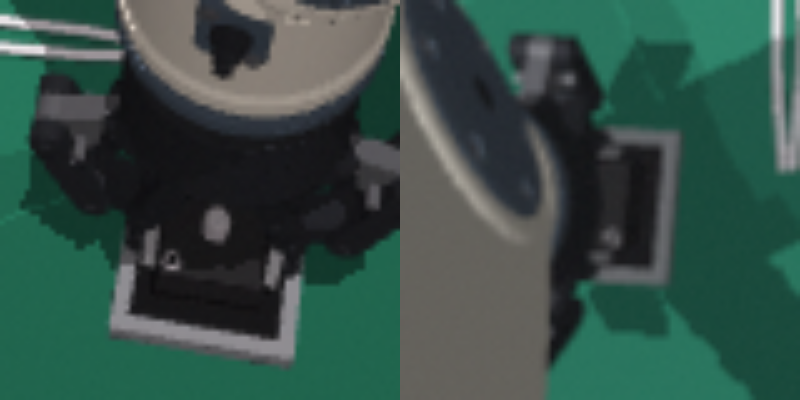

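Emit:
apply_moves:
  motion: "-0.1 0 0 0 0;0.1 0 0 0 0;0.25 0 0 0 0;0.25 0 0 0 0;0.25 0 0 -0.003 0;0.25 0 0 -0.01 0;0.25 0 0 -0.025 0;0.25 0 0 -0.045 0;0.25 0 0 -0.07 0;0.25 0 0 -0.095 0;0.25 0 0 -0.115 0;0.25 0 0 -0.13 0;0.25 0 0 -0.135 0;0.25 0 0 -0.135 0"

```text
clock: 17.12
eef_pos: [453.7, 232.8, 320.6]
tcp_rot: [3.139, -0.001, 1.537]
contact_force: [0.3, 0.4, 0.3]
opening: 0.623
```

Run:
```python
from h import *
S=grab_frame("side");T=grab_frame("top");u,v=272,315
a=[cv2.resize(I[v-30:v+30,u-30:u+30,::-1],None,fx=6,fy=6) for I,u,v in((S["img"],272,315),(S["img"],207,203),(T["img"],262,165))]
cv2.imwrite(f"pics/side12.png",np.hstack(a)[:,:1080][::1] if 0 else cv2.resize(np.hstack(a),(800,267)))
cv2.imwrite("pics/t12.png",a[2]);cv2.imwrite("pics/s12.png",a[1])
go(623,13.5,130,np.radians(96.5))
for c in("side","top"): print([d["point"] for d in spotter.place_of("turntable_mid",c)][:2],[d["point"] for d in spotter.place_of("riser_mid",c)][:1])
```

```text
row x -0.2131 y 0.1773 z 0.0336 tw -0.0469 len 279
[[625.2, 13.0, 36.7]] [[627.6, 10.1, 12.0]]
[[624.0, 13.1, 38.6], [452.5, 233.0, 5.4]] [[623.9, 13.8, 14.9]]
```

View pics/side12.png

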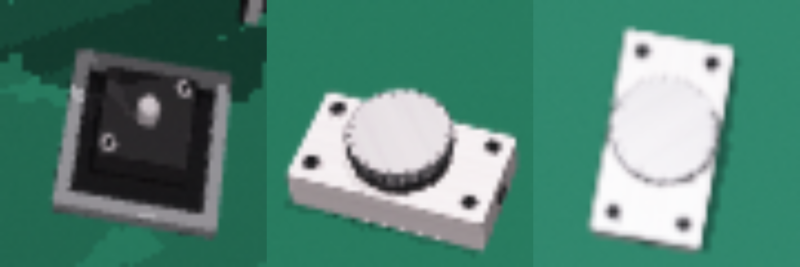

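View pics/t12.png

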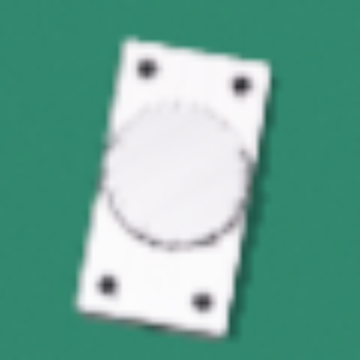

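View pics/s12.png

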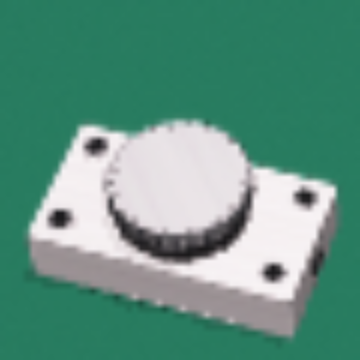

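Run:
```python
from h import *
T=grab_frame("top");S=grab_frame("side")
print(ray(T,178/6+231.6,173/6+134.6,46),ray(S,181/6+176.6,177/6+172.6,46))
C=[ray(T,*(np.array(p)/6+(231.6,134.6)),26) for p in((124,40),(270,65),(229,324),(78,308))];print(np.round(C),np.mean(C,0))
for i in range(4):
    d=C[(i+1)%4]-C[i];print(np.linalg.norm(d),np.degrees(np.arctan2(d[1],d[0]))%90)
```

```text
[624.57703305  12.62437344] [623.75564886  13.14597403]
[[680.  34.]
 [671. -21.]
 [572.  -8.]
 [577.  49.]] [624.87131386  13.39566288]
55.98846144355369 81.42639480161716
100.04361876153487 82.17952336008773
56.50847650306102 85.22724102766381
103.78491729780954 81.93389539109772
```

Emit:
apply_moves:
  motion: "0.25 -0.006 0.005 0 0;0.25 -0.02 0.017 0 -0.005;0.4 -0.041 0.034 0 -0.01;0.6 -0.066 0.055 0 -0.02;0.8 -0.093 0.077 0 -0.03;0.8 -0.12 0.1 0 -0.04;0.8 -0.146 0.122 0 -0.047;0.8 -0.17 0.141 0 -0.047;0.8 -0.19 0.158 0.005 -0.047;0.8 -0.204 0.17 0.012 -0.047;0.8 -0.211 0.176 0.022 -0.047;0.8 -0.213 0.177 0.033 -0.047;0.8 -0.213 0.177 0.044 -0.047;0.8 -0.213 0.177 0.052 -0.047;0.8 -0.213 0.177 0.058 -0.047;0.8 -0.213 0.177 0.06 -0.047;0.8 -0.213 0.177 0.06 -0.047;0.8 -0.213 0.177 0.06 -0.047"

```text
clock: 19.02
eef_pos: [623.0, 14.3, 259.3]
tcp_rot: [3.141, 0.0, 1.685]
contact_force: [0.5, -0.7, -0.4]
opening: 0.9
```

Run:
```python
from h import *
S=grab_frame("side");u,v=207,190
cv2.imwrite(f"pics/side13.png",cv2.resize(S["img"][v-40:v+40,u-40:u+40,::-1],None,fx=6,fy=6))
go(623.8,13.2,205.5-155,np.radians(96.5))
```

```text
row x -0.0011 y 0.0006 z 0.0540 tw 0.0003 len 54
```

View pics/side13.png

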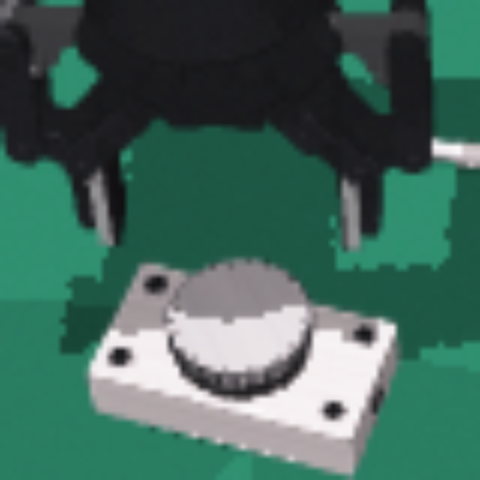

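Emit:
apply_moves:
  motion: "0.8 0 0 0.006 0;0.8 -0.001 0.001 0.016 0;0.8 -0.001 0.001 0.027 0;0.8 -0.001 0.001 0.037 0;0.8 -0.001 0.001 0.045 0;0.8 -0.001 0.001 0.051 0;0.8 -0.001 0.001 0.054 0;0.8 -0.001 0.001 0.054 0;0.6 -0.001 0.001 0.054 0;0.4 -0.001 0.001 0.054 0;0.2 -0.001 0.001 0.054 0;-1 -0.001 0.001 0.054 0;-1 -0.001 0.001 0.054 0;-1 -0.001 0.001 0.054 0;-1 -0.001 0.001 0.054 0"
  squeeze: 70

```text
clock: 20.32
eef_pos: [624.5, 12.9, 206.3]
tcp_rot: [3.14, 0.0, 1.685]
contact_force: [-2.2, -0.1, 5.4]
opening: 0.595
```

Run:
```python
from h import *
S=grab_frame("side");u,v=207,190
cv2.imwrite(f"pics/side14.png",cv2.resize(S["img"][v-40:v+40,u-40:u+40,::-1],None,fx=6,fy=6))
print(r.sense()["eef_pos"],r.sense()["opening"],r.sense()["contact_force"])
```

```text
[624.50389047  12.90581815 206.27785882] 0.5998884751260953 [-1.70773132 -0.76045812  6.59469078]
```

View pics/side14.png

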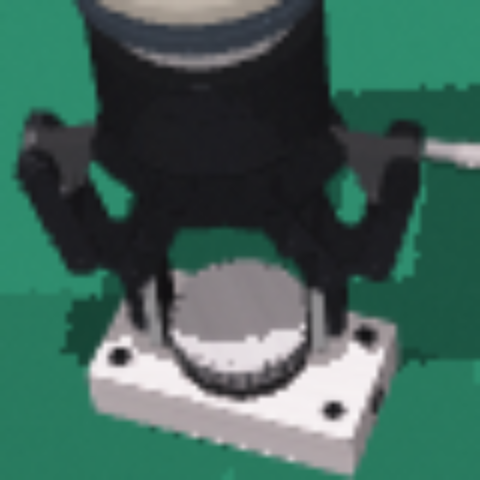

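Emit:
apply_moves:
  motion: "-1 0 0 -0.002 0;-1 0 0 -0.006 0;-1 0 0 -0.012 0;-1 0 0 -0.021 0;-1 0 0 -0.032 0;-1 0 0 -0.043 0;-1 0 0 -0.053 0;-1 0 0 -0.061 0;-1 0 0 -0.065 0;-1 0 0 -0.065 0"

```text
clock: 21.2
eef_pos: [624.5, 12.9, 271.4]
tcp_rot: [3.14, 0.0, 1.684]
contact_force: [-0.2, 0.5, -2.8]
opening: 0.598
```

Run:
```python
from h import *
S=grab_frame("side");u,v=207,190
cv2.imwrite(f"pics/side15.png",cv2.resize(S["img"][v-40:v+40,u-40:u+40,::-1],None,fx=6,fy=6))
print(r.sense()["eef_pos"],r.sense()["opening"],r.sense()["contact_force"])
go(442.5,-265.5,205-155)
```

```text
[624.24678856  12.84735938 270.58245677] 0.5989802414258477 [-0.31415963 -0.59936414 -4.22082009]
row x -0.2559 y -0.2121 z 0.0656 tw 0.0000 len 339
```

View pics/side15.png

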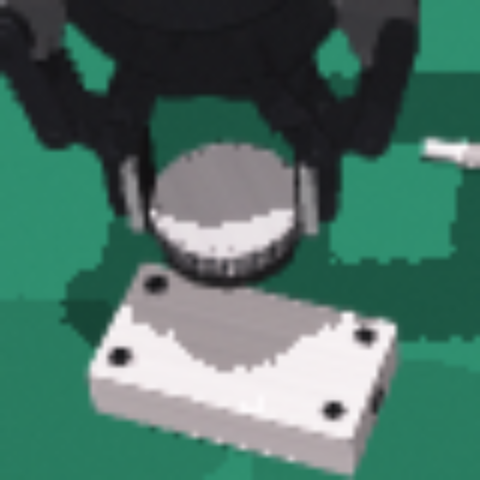

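Emit:
apply_moves:
  motion: "-1 -0.006 -0.005 0 0;-1 -0.019 -0.016 0 0;-1 -0.038 -0.031 0 0;-1 -0.06 -0.05 0 0;-1 -0.084 -0.07 0 0;-1 -0.109 -0.09 0 0;-1 -0.134 -0.111 0 0;-1 -0.159 -0.132 0 0;-1 -0.183 -0.152 0 0;-1 -0.206 -0.171 0 0;-1 -0.226 -0.187 0 0;-1 -0.242 -0.2 0.004 0;-1 -0.252 -0.209 0.012 0;-1 -0.256 -0.212 0.022 0;-1 -0.256 -0.212 0.035 0;-1 -0.256 -0.212 0.048 0;-1 -0.256 -0.212 0.058 0;-1 -0.256 -0.212 0.064 0;-1 -0.256 -0.212 0.066 0;-1 -0.256 -0.212 0.066 0"

```text
clock: 22.92
eef_pos: [442.4, -265.2, 203.4]
tcp_rot: [-3.141, -0.001, 1.685]
contact_force: [-0.4, 0.3, -2.6]
opening: 0.602
```

Run:
```python
from h import *
S=grab_frame("side");T=grab_frame("top")
cv2.imwrite(f"pics/side16.png",np.hstack([cv2.resize(I[v-40:v+40,u-40:u+40,::-1],None,fx=5,fy=5) for I,u,v in((S["img"],295,130),(T["img"],383,245))]))
print(r.sense()["eef_pos"],r.sense()["opening"],r.sense()["contact_force"])
go(442.5,-265.5,184.3-155)
```

```text
[ 442.80735133 -265.49937181  204.2775141 ] 0.5975071230993263 [-0.189936    0.36333744 -2.37074146]
row x 0.0000 y -0.0003 z 0.0200 tw 0.0000 len 20
```

View pics/side16.png

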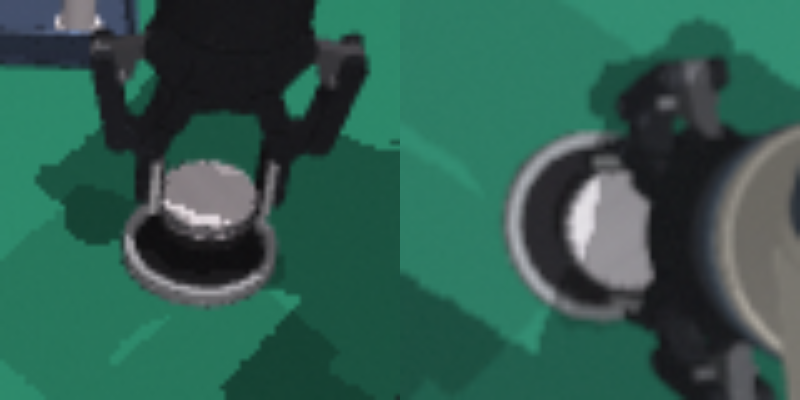

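Run:
```python
from h import *
S=grab_frame("side");T=grab_frame("top")
for n,f,(u,v) in(("s",S,(295,130)),("t",T,(383,245))):
  for X in((442.5,-265.5,10),(442.5,-265.5,44)):
    c=np.array(f["R"])@X+np.array(f["t"]);print(n,X,(f["fx"]*c[0]/c[2]+f["cx"]-u+40+.5)*5,(f["fy"]*c[1]/c[2]+f["cy"]-v+40+.5)*5)
print(ray(S,208/5+254.5,193/5+89.5,44),ray(S,199/5+254.5,247/5+89.5,10),)
print(ray(T,628/5-80+343-.5,230/5+204.5,44))
```

```text
s (442.5, -265.5, 10) 200.86002792361683 239.0728570203214
s (442.5, -265.5, 44) 207.65235692651828 190.97810572076597
t (442.5, -265.5, 10) 206.0445674047611 225.7267080762989
t (442.5, -265.5, 44) 233.37102042336085 227.92958422729868
[ 442.22970889 -263.92239039] [ 443.13170958 -259.06766363]
[ 441.5715456 -263.1740444]
```

Emit:
apply_moves:
  motion: "-1 0 -0.001 0.003 0;-1 0 -0.001 0.008 0;-1 0 -0.001 0.012 0;-1 0 -0.001 0.015 0;-1 0 -0.001 0.017 0;-1 0 -0.001 0.018 0;-1 0 -0.001 0.0185 0;-1 0 -0.001 0.019 0;-1 0 -0.001 0.0195 0;-1 0 -0.001 0.02 0;-1 0 -0.001 0.02 0"

```text
clock: 24.03
eef_pos: [441.6, -265.7, 184.3]
tcp_rot: [3.141, 0.0, 1.685]
contact_force: [-0.7, 0.6, 0.8]
opening: 0.596
```

Run:
```python
from h import *
S=grab_frame("side");T=grab_frame("top")
cv2.imwrite(f"pics/side17.png",np.hstack([cv2.resize(I[v-40:v+40,u-40:u+40,::-1],None,fx=5,fy=5) for I,u,v in((S["img"],295,130),(T["img"],383,245))]))
print(r.sense()["eef_pos"],r.sense()["opening"],r.sense()["contact_force"])
```

```text
[ 441.61739685 -265.70130551  184.28331639] 0.6006948491016254 [-1.62233991 -0.15899118  2.06634281]
```

View pics/side17.png

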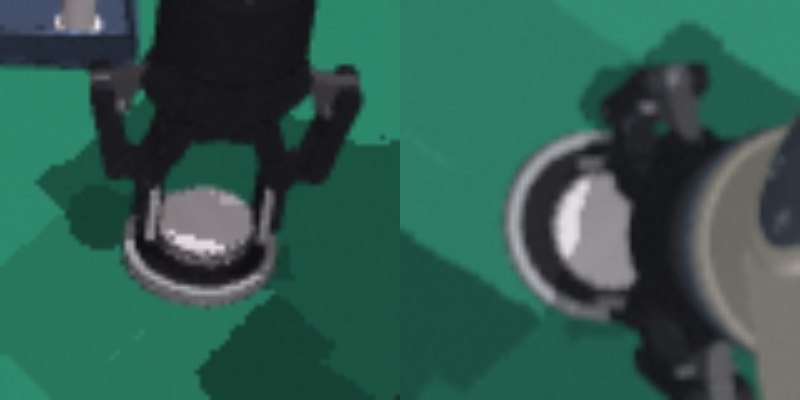

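Emit:
apply_moves:
  motion: "-1 0 0 0.0003 0;-1 0 0 0.0003 0;0.3 0 0 0.0003 0;0.45 0 0 0.0003 0;0.6 0 0 0.0003 0;0.6 0 0 0 0;0.6 0 0 -0.003 0;0.6 0 0 -0.01 0;0.6 0 0 -0.025 0;0.6 0 0 -0.045 0;0.6 0 0 -0.07 0;0.6 0 0 -0.095 0;0.6 0 0 -0.11 0;0.6 0 0 -0.115 0;0.6 0 0 -0.115 0"

```text
clock: 25.38
eef_pos: [441.9, -265.9, 300.6]
tcp_rot: [3.139, 0.002, 1.685]
contact_force: [-0.3, 0.6, 0.4]
opening: 0.804
```

Run:
```python
from h import *
S=grab_frame("side");T=grab_frame("top")
a=[cv2.resize(I[v-30:v+30,u-30:u+30,::-1],None,fx=6,fy=6) for I,u,v in((S["img"],295,135),(T["img"],262,165))]
cv2.imwrite(f"pics/side18.png",np.hstack(a))
go(624.5,13.5,120,np.radians(-8))
```

```text
row x 0.2564 y 0.2137 z 0.0235 tw -0.4194 len 335
```

View pics/side18.png

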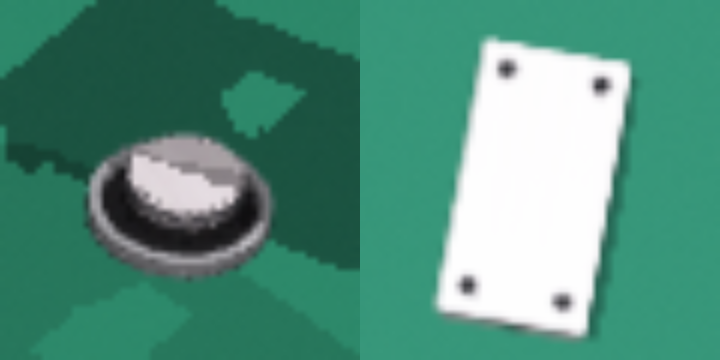

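Emit:
apply_moves:
  motion: "1 0.005 0.004 0 -0.01;1 0.018 0.015 0 -0.035;1 0.036 0.03 0 -0.065;1 0.058 0.048 0 -0.1;1 0.082 0.068 0 -0.135;1 0.107 0.089 0 -0.17;1 0.132 0.11 0 -0.205;1 0.157 0.131 0 -0.24;1 0.181 0.151 0 -0.275;1 0.203 0.169 0 -0.31;1 0.222 0.185 0 -0.345;1 0.237 0.198 0 -0.375;1 0.248 0.207 0 -0.4;1 0.254 0.212 0.005 -0.415;1 0.256 0.214 0.012 -0.419;1 0.256 0.214 0.018 -0.419;1 0.256 0.214 0.022 -0.419;1 0.256 0.214 0.023 -0.419;1 0.256 0.214 0.023 -0.419;1 0.256 0.214 0.023 -0.419"

```text
clock: 27.15
eef_pos: [625.0, 12.5, 276.0]
tcp_rot: [-3.142, -0.0, 3.0]
contact_force: [0.1, 0.4, 0.5]
opening: 0.996
```

Run:
```python
from h import *
S=grab_frame("side");u,v=207,190
cv2.imwrite(f"pics/side19.png",cv2.resize(S["img"][v-40:v+40,u-40:u+40,::-1],None,fx=6,fy=6))
print(r.sense()["eef_pos"],r.sense()["tcp_rot"])
go(624.3,13.5,181-155,np.radians(-8))
```

```text
[625.09080911  12.54582208 276.22592991] [3.14155880e+00 2.53973630e-04 2.99983348e+00]
row x 0.0009 y 0.0008 z 0.0952 tw -0.0007 len 95
```

View pics/side19.png

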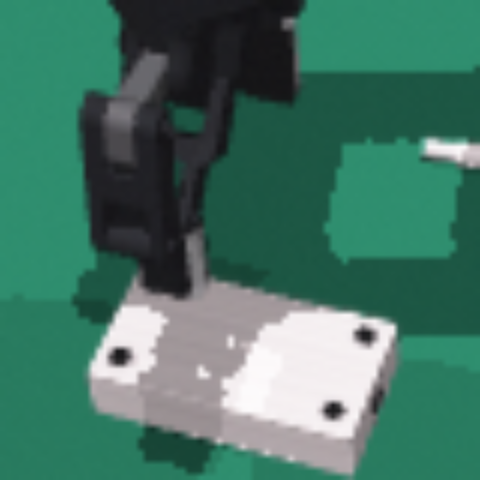

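Emit:
apply_moves:
  motion: "1 0 0 0.006 0;1 0.001 0.001 0.016 0;1 0.001 0.001 0.028 0;1 0.001 0.001 0.039 0;1 0.001 0.001 0.048 0;1 0.001 0.001 0.055 0;1 0.001 0.001 0.06 0;1 0.001 0.001 0.06 0;1 0.001 0.001 0.06 0"

```text
clock: 27.95
eef_pos: [624.3, 14.1, 215.7]
tcp_rot: [-3.141, -0.001, 3.001]
contact_force: [0.1, 0.2, -0.7]
opening: 0.999
```

Run:
```python
from h import *
S=grab_frame("side");u,v=207,190
cv2.imwrite(f"pics/side20.png",cv2.resize(S["img"][v-40:v+40,u-40:u+40,::-1],None,fx=6,fy=6))
print(r.sense()["eef_pos"],r.sense()["tcp_rot"])
go(624.3,13.5,181-155,np.radians(-8))
```

```text
[624.480905   14.1135047 216.1296   ] [3.14155607e+00 3.02717215e-04 3.00078221e+00]
row x 0.0001 y -0.0006 z 0.0351 tw -0.0004 len 35
```

View pics/side20.png

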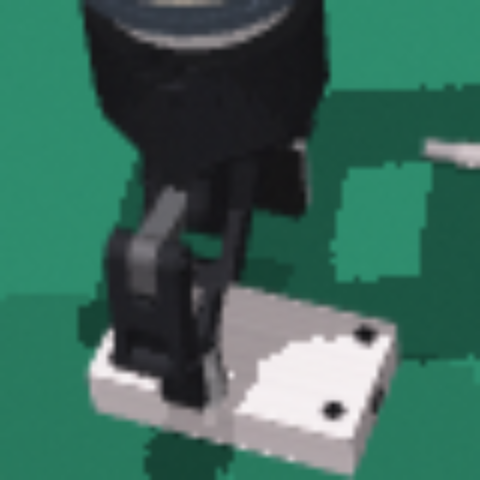

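Emit:
apply_moves:
  motion: "1 0 0 0.005 0;1 0 0 0.013 0;1 0 0 0.021 0;1 0 0 0.028 0;1 0 0 0.033 0;1 0 0 0.035 0;1 0 0 0.035 0;0.7 0 0 0.035 0;0.5 0 0 0.035 0;0.3 0 0 0.035 0;0.1 0 0 0.035 0;-1 0 0 0.035 0;-1 0 0 0.035 0;-1 0 0 0.035 0;-1 0 0 0.035 0"
  squeeze: 80

```text
clock: 29.25
eef_pos: [624.5, 14.1, 182.1]
tcp_rot: [3.142, 0.001, 3.001]
contact_force: [-2.7, -0.8, 7.2]
opening: 0.634
```

Run:
```python
from h import *
S=grab_frame("side");u,v=207,190
cv2.imwrite(f"pics/side21.png",cv2.resize(S["img"][v-40:v+40,u-40:u+40,::-1],None,fx=6,fy=6))
print(r.sense()["eef_pos"],r.sense()["tcp_rot"],r.sense()["opening"],r.sense()["contact_force"])
```

```text
[624.49922062  14.06640475 182.02463205] [3.14153337e+00 8.96669934e-04 3.00076827e+00] 0.634637358471387 [-2.128224   -0.91212708  6.58533525]
```

View pics/side21.png

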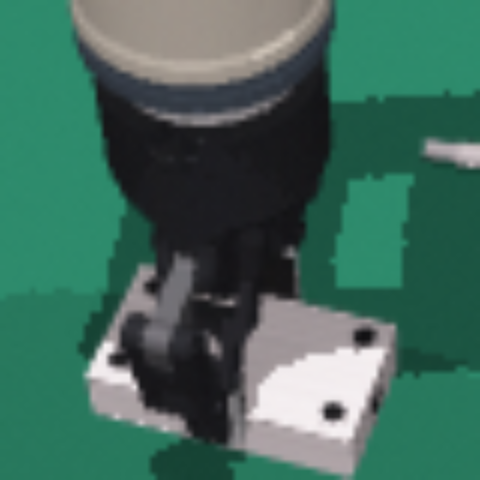

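Emit:
apply_moves:
  motion: "-1 0 0 -0.002 0;-1 0 0 -0.005 0;-1 0 0 -0.01 0;-1 0 0 -0.018 0;-1 0 0 -0.028 0;-1 0 0 -0.038 0;-1 0 0 -0.047 0;-1 0 0 -0.055 0;-1 0 0 -0.059 0;-1 0 0 -0.06 0;-1 0 0 -0.06 0"

```text
clock: 30.22
eef_pos: [624.3, 14.1, 241.4]
tcp_rot: [3.142, 0.001, 3.001]
contact_force: [-0.1, -0.1, -4.6]
opening: 0.634
```

Run:
```python
from h import *
S=grab_frame("side");u,v=207,190
cv2.imwrite(f"pics/side22.png",cv2.resize(S["img"][v-40:v+40,u-40:u+40,::-1],None,fx=6,fy=6))
print(r.sense()["eef_pos"],r.sense()["tcp_rot"],r.sense()["opening"],r.sense()["contact_force"])
go(628.5,-293,206-155,np.radians(4.2))
```

```text
[624.13174027  14.09561232 240.91913975] [-3.14153893e+00 -1.56868054e-04  3.00084006e+00] 0.6304175274873922 [ 0.03466026  0.72111152 -4.57760465]
row x -0.0474 y -0.3034 z 0.0349 tw -0.0681 len 309
```

View pics/side22.png

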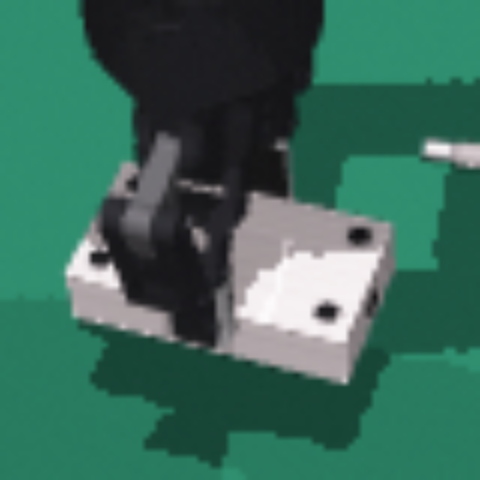

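Emit:
apply_moves:
  motion: "-1 -0.001 -0.006 0 -0.002;-1 -0.003 -0.018 0 -0.005;-1 -0.006 -0.036 0 -0.01;-1 -0.009 -0.058 0 -0.015;-1 -0.013 -0.082 0 -0.02;-1 -0.017 -0.108 0 -0.026;-1 -0.021 -0.134 0 -0.032;-1 -0.025 -0.16 0 -0.038;-1 -0.029 -0.186 0 -0.044;-1 -0.033 -0.212 0 -0.05;-1 -0.037 -0.238 0 -0.056;-1 -0.04 -0.26 0 -0.062;-1 -0.043 -0.279 0 -0.066;-1 -0.046 -0.293 0.003 -0.068;-1 -0.047 -0.301 0.009 -0.068;-1 -0.047 -0.303 0.018 -0.068;-1 -0.047 -0.303 0.027 -0.068;-1 -0.047 -0.303 0.033 -0.068;-1 -0.047 -0.303 0.035 -0.068;-1 -0.047 -0.303 0.035 -0.068"

```text
clock: 31.93
eef_pos: [628.1, -291.3, 204.7]
tcp_rot: [3.14, -0.002, -3.068]
contact_force: [-1.1, 1.0, -4.2]
opening: 0.63
```

Run:
```python
from h import *
S=grab_frame("side");T=grab_frame("top")
a=[cv2.resize(I[v-40:v+40,u-40:u+40,::-1],None,fx=5,fy=5) for I,u,v in((S["img"],232,120),(T["img"],394,170))]
cv2.imwrite(f"pics/side23.png",np.hstack(a))
print(r.sense()["eef_pos"],r.sense()["tcp_rot"],r.sense()["opening"],r.sense()["contact_force"])
go(628.5,-293,186.1-155,np.radians(4.2))
```

```text
[ 628.53957507 -291.80565006  205.99817204] [ 3.14149878e+00 -4.63405270e-05 -3.06791561e+00] 0.6310835180053783 [-0.36841008 -0.13064058 -4.24183094]
row x 0.0001 y -0.0012 z 0.0199 tw 0.0001 len 20
```

View pics/side23.png

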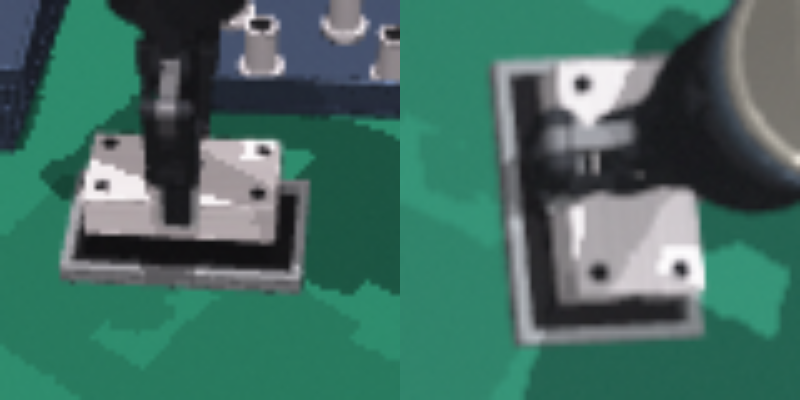

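Run:
```python
from h import *
S=grab_frame("side");T=grab_frame("top")
z=26+206-182.1
P=lambda f,p,o,z: ray(f,p[0]/5+o[0]-.5,p[1]/5+o[1]-.5,z)
print("top riser", [np.round(P(T,(a-400,b),(354,130),z)) for a,b in((704,288),(574,300),(556,62))])
print("side riser", [np.round(P(S,p,(192,80),z)) for p in((90,138),(280,142),(272,206),(84,200))])
print("top nest outer", [np.round(P(T,(a-400,b),(354,130),10)) for a,b in((703,333),(520,340),(492,63))])
print("side nest outer", [np.round(P(S,p,(192,80),10)) for p in((310,182),(302,278),(62,270))])
def rect(cx,cy,yaw,L,W): 
    c,s=np.cos(yaw),np.sin(yaw);return [np.round((cx+c*a-s*b,cy+s*a+c*b)) for a,b in((L/2,W/2),(L/2,-W/2),(-L/2,-W/2),(-L/2,W/2))]
print("exp riser",rect(628.5,-292,.0733,104,56)); print("exp nest",rect(628.5,-293,.0733,132,84))
```

```text
top riser [array([ 579., -321.]), array([ 573., -264.]), array([ 679., -259.])]
side riser [array([ 683., -308.]), array([ 579., -320.]), array([ 576., -267.]), array([ 675., -257.])]
top nest outer [array([ 565., -337.]), array([ 560., -254.]), array([ 689., -243.])]
side nest outer [array([ 564., -338.]), array([ 558., -257.]), array([ 688., -244.])]
exp riser [array([ 678., -260.]), array([ 682., -316.]), array([ 579., -324.]), array([ 575., -268.])]
exp nest [array([ 691., -246.]), array([ 697., -330.]), array([ 566., -340.]), array([ 560., -256.])]
```

Emit:
apply_moves:
  motion: "-1 0.001 -0.001 0.003 0;-1 0.001 -0.001 0.008 0;-1 0.001 -0.001 0.012 0;-1 0.001 -0.001 0.015 0;-1 0.001 -0.001 0.017 0;-1 0.001 -0.001 0.018 0;-1 0.001 -0.001 0.0185 0;-1 0.001 -0.001 0.019 0;-1 0.001 -0.001 0.0195 0;-1 0.001 -0.001 0.02 0;-1 0.001 -0.001 0.02 0"

```text
clock: 33.05
eef_pos: [627.4, -293.6, 186.1]
tcp_rot: [-3.141, 0.0, -3.069]
contact_force: [-0.5, -0.6, -5.1]
opening: 0.633
```

Run:
```python
from h import *
S=grab_frame("side");T=grab_frame("top")
a=[cv2.resize(I[v-40:v+40,u-40:u+40,::-1],None,fx=5,fy=5) for I,u,v in((S["img"],232,120),(T["img"],394,170))]
cv2.imwrite(f"pics/side24.png",np.hstack(a))
print(r.sense()["eef_pos"],r.sense()["opening"],r.sense()["contact_force"])
```

```text
[ 627.44408864 -293.58270644  186.12951441] 0.6339393147362313 [ 0.14942969  0.28707685 -4.27371203]
```

View pics/side24.png

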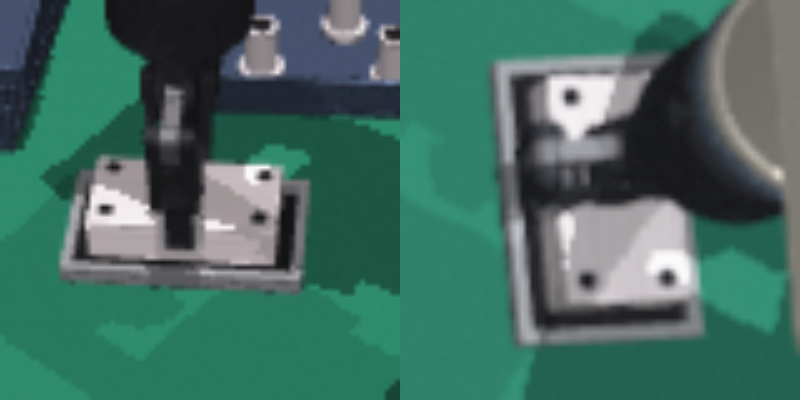

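Not yet in contact; creep on.

Emit:
apply_moves:
  motion: "-1 0 0 0.0004 0;-1 0 0 0.0007 0;-1 0 0 0.001 0;-1 0 0 0.001 0;-1 0 0 0.001 0"

```text
clock: 33.57
eef_pos: [627.4, -293.6, 186.1]
tcp_rot: [-3.141, 0.0, -3.069]
contact_force: [-4.3, 1.5, 6.5]
opening: 0.634
```

Emit:
apply_moves:
  motion: "0.35 0 0 0 0;0.5 0 0 0 0;0.65 0 0 0 0;0.7 0 0 -0.0005 0;0.7 0 0 -0.001 0;0.7 0 0 -0.004 0;0.7 0 0 -0.012 0;0.7 0 0 -0.027 0;0.7 0 0 -0.047 0;0.7 0 0 -0.072 0;0.7 0 0 -0.1 0;0.7 0 0 -0.125 0;0.7 0 0 -0.145 0;0.7 0 0 -0.155 0;0.7 0 0 -0.158 0;0.7 0 0 -0.158 0"

```text
clock: 34.9
eef_pos: [627.4, -293.6, 344.1]
tcp_rot: [-3.141, 0.001, -3.069]
contact_force: [-0.9, -0.9, 0.1]
opening: 0.851
```

Run:
```python
from h import *
S=grab_frame("side");T=grab_frame("top")
cv2.imwrite("pics/side25.png",S["img"][:,:,::-1]);cv2.imwrite("pics/top25.png",T["img"][:,:,::-1])
a=[cv2.resize(S["img"][v-30:v+30,u-30:u+30,::-1],(260,260)) for u,v in((230,122),(295,138),(272,315))]
cv2.imwrite("pics/z25.png",np.hstack(a))
print(r.sense()["eef_pos"],r.sense()["opening"],r.sense()["contact_force"])
for n in "bushing_mid block_mid turntable_mid riser_mid pump_bottle_mid".split():
  for c in("side","top"):
        print(n,c,[(d["conf"],d["point"]) for d in spotter.place_of(n,c)][:1])
```

```text
[ 626.95220578 -293.35813423  341.88405876] 0.8518465254231135 [ 0.92617042  0.63523121 -0.45683724]
bushing_mid side [(0.59, [450.0, -4.1, 18.9])]
bushing_mid top [(0.62, [450.0, -8.2, 18.9])]
block_mid side [(0.82, [457.1, 232.4, 16.0])]
block_mid top []
turntable_mid side [(0.73, [442.1, -262.7, 14.4])]
turntable_mid top [(0.79, [438.8, -261.6, 15.4])]
riser_mid side [(0.64, [629.3, -294.1, 18.0])]
riser_mid top [(0.59, [629.7, -294.9, 17.0])]
pump_bottle_mid side [(0.63, [631.3, 269.8, 54.9])]
pump_bottle_mid top [(0.67, [635.3, 266.8, 55.2])]
```

View pics/side25.png

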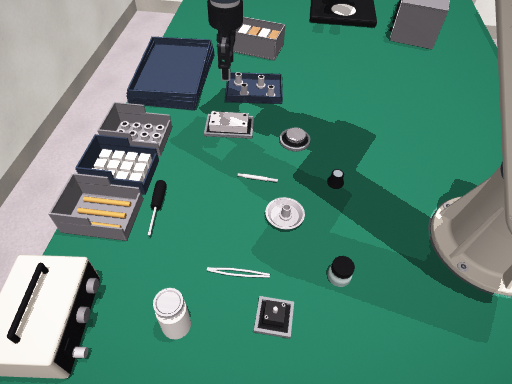

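View pics/z25.png

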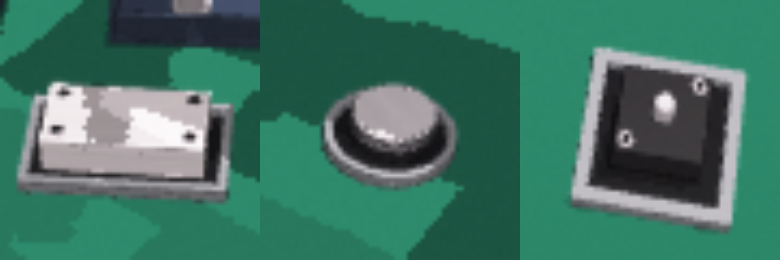

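View pics/top25.png

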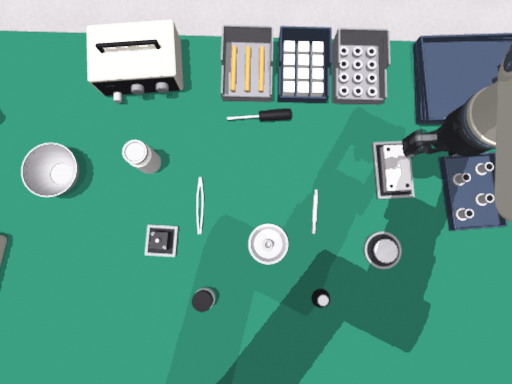

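```bash
python3 -c "
from rig import r
s=r.sense();print(s['clock'],s['qvel'].round(3));print(r.sign_off())"
```

```text
35.5 [-0.001 -0.002 -0.001 -0.    -0.001 -0.001]
the job is handed in; nothing more can be done
None
```

I stripped the stack in the order asked and handed the job in at 35.5 s. The bushing stands flange down in the dish. The locating block, turntable and riser lie flat in the square, round and oblong nests. Each piece was lowered slowly until light contact showed and only then released. The highest force I saw at the end of a move was about 23 N, while seating the bushing.

**Last checks:** The final pictures show all four pieces upright and inside their recesses, the bottle where it was, the gripper clear and the arm still. The detected heights of the bushing, turntable and riser agree with seated pieces to within about 2 mm.

**Failed or disagreed:** The detector missed the block in the final top view. The side view put it 457 mm ahead and 16 mm high, against my 453.5 mm and an expected 18 mm. The pictures from both cameras show it seated. The two cameras differed by a few millimetres on the positions of the turntable and the bottle, within their stated accuracy.

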